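# Hang the wide ticket holder on the pastry counter rail

### The arm

A 7-joint arm with a two-finger parallel gripper is mounted at the origin on the work surface. World frame = base frame: x ahead of the robot, y to its left, z up, the work surface at z = 0. Lengths are in m, angles in rad, forces in N, time in s.
With the tool pointing down it reaches from about 0.4 to 0.9 m from the base axis. Payload 5.5 kg.
Tool frame: the origin (TCP) lies at the very end of the fingers, on their centre line; the grasp point (between the pads) lies 19 mm behind it; z points along the fingers, y is the line along which they close (so a half turn about z gives the same grasp; the last joint's range is limited). The gripper opens to 92 mm and grips with 3 to 60 N. Pads are 19 mm wide; open, the fingers measure 130 mm over their backs; the gripper's body (75 mm by 190 mm) begins 47 mm behind the grasp point.
Start: joints at [-1.064, 0.501, -0.427, 1.55, 0.221, 1.138, -0.21], TCP at [0.157, 0.631, 0.227] pointing down, gripper open.
Joint ranges: [-2.88, 2.88], [-0.31, 2.03], [-1.54, 1.56], [0.2, 2.42], [-1.41, 4.55], [0.19, 2.02], [-2.57, 2.57]. Speed limits (rad/s): [2.57, 2.57, 3.14, 3.14, 3.14, 3.14, 3.14].

### API

Orientations are given as a 3x3 rotation matrix whose columns are the frame's x, y, z axes.
In Python, from bench import r, eyes gives the robot as it stands.
- The arm moves only by the tool drive_tool, never from a script. Its argument "targets" is a list that holds one entry, the list of rows, each a list of 7 numbers: the shift along the tool's x, y, z normalised to -1 to 1, where 1 is 0.5 m, then the turn, a rotation vector about the tool's x, y, z normalised to -1 to 1, where 1 is 180 degrees, then the closure, from -1 (fully open) to 1 (shut). A call has 1 to 10 rows; each row is the pose to reach, as a shift and turn from the pose commanded when the call began, along the tool's axes at that moment, turning the shorter way round; what a row does not reach only later rows make up. A row lasts 1/12 s, in which the tool goes at most 41.7 mm and 7.16 degrees, less where a joint would pass 70% of its speed; a pose out of reach is approached as far as the arm can. A call with a number of a shift or a turn outside -1 to 1 is refused whole. A call with a gripper value outside its range is refused whole. The fingers move at their own pace and stop on an object; "force" is the grip in N (left out, the last holds). Time passes only in rows, so rows that repeat a pose let the fingers close. It gives the time, the measured TCP pose, the force, the opening and the grip force at its end, in the units of the state.
- r.state(): the state, without advancing time (a new reading comes with each control period).
- eyes.read_camera(name): name is "scene" or "top"; returns a dict with "pixels" (400x640x3 uint8, red, green, blue), "z_map" (400x640 float32, m along the optical axis (not along the pixel's ray), 0 where there is no reading), "fx", "fy", "cx", "cy" (pixels), "world_from_camera" (4x4, takes a point from camera to world coordinates). Camera axes: x right, y down, z forward; pixel columns grow to the right and rows downward; lengths in m; the calibration is good to about 2 mm. A picture is of the moment at which its call begins.
- r.hand_in(): hands the job in; it is judged then, once.
The state is a dict: "time_s": time; "qpos": joint angles; "dq": joint speeds; "effort": joint torques, N m; "position": TCP position; "orientation": TCP orientation; "force": force on the tool from outside, world axes, zero at the start; "wrist_torque": the same for the moment, N m; "width": finger opening in m; "finger_force": force on a finger pad.
Only numpy, scipy, OpenCV 4.12 (cv2) and the standard library are available. Lean on these libraries where they do the work, as an engineer would, in place of code of your own. Each camera call takes 0.05 s, during which the arm holds its last target. There are 200 camera calls.

### The job

Take the wider of the two pastry ticket holders by its grip tab, hook it over the brass rail through the gap in the middle of the wooden canopy with its tab away from the robot, then slide it along the rail, under the canopy, until its middle is directly below the middle of the wider of the two brass saddle clips. Let go, so that it hangs there still, upright and square on the rail. Leave the narrower holder, the cup, jar, spatula, tin and bell where they stand.

Things in the scene. Friction and masses are not known exactly. Their poses are not given: they have to be found in the camera images.
- holder_wide: The wider ticket holder, standing on its foot, 100 mm wide (its y), 115 mm tall, 0.16 kg. Origin: underside, below the hook; its front is +x. Brass foot x -26 to 18, z 0 to 6 mm; wooden panel x 11 to 16, z 6 to 62 mm; in line above it a neck 22 mm wide, up to the hook; a grip tab sticks out of the neck's front.
- holder_wide_hook (a point): Where the rail axis lies when the wider holder hangs: inside its hook, 105 mm above the underside. The hook is an inverted U, 40 mm wide (y), open downward: inner top 5 mm above this point (metal 5 mm thick), neck 11 mm in front, free tip 11 mm behind (-x) (5 mm thick, reaching 11 mm below this point).
- holder_wide_tab (a point): Centre of the wider holder's grip tab: a block 28 mm (x) by 22 mm (y) by 20 mm (z), 30 mm in front (+x) of the hook point and 13 mm below it. Grip it across its 22 mm.
- holder_narrow: The narrower ticket holder, 60 mm wide, otherwise the same as the wider one; stands on its foot, origin under it. Not wanted: leave it alone.
- rail: Fixed rail stand, origin on the table below the middle of the rail; y along the rail, +x away from the robot. Brass rail, diameter 10, axis 200 mm up, y -250 to 250 mm, posts 22 mm square at both ends, base 50 x 560 x 12 mm. A wooden canopy above: x -30 to 10, heights 218 to 260 mm, y 55 to 273 and -55 to -273 mm, so a 110 mm gap in the middle.
- rail_mid (a point): Middle of the rail, on its axis, 200 mm above the table; axes as rail. A hook can be lifted over the rail only in the canopy gap here. The canopy leaves no room for an upright gripper: come from the +x side, the tool leaning about 30 degrees that way (gripper body away from the robot, fingers pointing down and back towards it).
- clip_wide: The wider saddle clip, brass, 80 mm long along the rail, fixed over the canopy on one side of the gap. Origin: its middle, on the canopy's top (260 mm up), 10 mm on the robot side of the rail's axis; y along the rail.
- clip_narrow: The narrower saddle clip, brass, 30 mm long, on the other side; not wanted. Origin likewise.
- cup: White cup, 60 mm across, 55 mm high; origin under its centre. Leave it.
- jar: Glass jar, 90 mm across, 150 mm high; origin under its centre. Leave it.
- spatula: Spatula lying on the table. Leave it.
- tin: Dark tin 160 x 130 x 75 mm; origin under its centre. Leave it.
- bell: Brass counter bell, 76 mm across, 50 mm high; origin under its centre. Leave it.
Not all that is in view belongs to the job. Leave any turquoise look-alike of the holder_wide alone.

How it is judged:
On the way:
1. the wider holder is hooked over the rail in the gap of the canopy (x of holder_wide_hook in the frame of rail_mid between -0.01 and 0.01 m and z of holder_wide_hook in the frame of rail_mid between -0.006 and 0.006 m and y of holder_wide_hook in the frame of rail_mid between -0.06 and 0.06 m), for 0.1 s.
At the end, for the whole second after the job is handed in: The wider holder hangs by its hook (hook point within 10 mm across and 6 mm in height of the rail axis), tab on the side away from the robot, within 0.25 rad of upright and square, at rest, its middle within 12 mm along the rail of the middle of the wider clip (x of holder_wide_hook in the frame of rail_mid between -0.01 and 0.01 m and z of holder_wide_hook in the frame of rail_mid between -0.006 and 0.006 m and y of holder_wide_hook in the frame of clip_wide between -0.012 and 0.012 m and x of holder_wide_tab in the frame of rail_mid above 0.015 m and angle between holder_wide's own z axis and vertical below 0.25 rad and angle between the y axis of holder_wide and the y axis of rail, either way round below 0.25 rad and linear speed of holder_wide below 0.03 m/s and contact force between holder_wide and rail above 0.3 N); the robot touches nothing.
It fails at once if the narrower holder is shifted by more than 30 mm or tipped over (distance of holder_narrow from where it was at the start of the episode above 0.03 m or angle between holder_narrow's own z axis and vertical above 0.6 rad).
It fails at once if the cup, jar, tin or bell is shifted by more than 30 mm or tipped over (distance of any of cup, jar, tin, bell from where it was at the start of the episode above 0.03 m or angle between any of cup, jar, tin, bell's own z axis and vertical above 0.6 rad).
It fails at once if the spatula is shifted by more than 30 mm (distance of spatula from where it was at the start of the episode above 0.03 m).
It also fails if it takes over 48 s, if anything falls off the work surface, if the arm or the gripper's body presses on something with over 40 N, if the wrist force passes 120 N, or if a joint passes its speed limit or range.

## Working session

There is one attempt and no reset: what is moved stays moved. The work goes in short steps, Python scripts to look and compute and a tool call to move; the robot and the scene stay as the last step left them, time stands still between calls to the robot, and variables do not carry over. Pictures are saved under pics/ and viewed, at most 10 in all, crops included, and the job is handed in when it is done.

Besides the shell and the picture viewer there is one more tool, called as name([rows], argument=value, ...), one row to a line, values as JSON. drive_tool: Moves the arm, as the interface text tells. Its arguments: {"type":"object","properties":{"targets":{"type":"array","items":{"type":"array","items":{"type":"array","items":{"type":"number","minimum":-1,"maximum":1}}}},"force":{"type":"number"}},"required":["targets"]}

```bash
mkdir -p pics; cat > h.py <<'E'
import numpy as np, cv2
from bench import r, eyes
def look(name, tag):
    c=eyes.read_camera(name); cv2.imwrite(f'pics/{tag}.png',cv2.cvtColor(c['pixels'],cv2.COLOR_RGB2BGR)); 
    np.savez(f'{tag}.npz',**c); return c
def cloud(c):
    z=c['z_map']; v,u=np.mgrid[:400,:640]
    P=np.stack([(u-c['cx'])/c['fx']*z,(v-c['cy'])/c['fy']*z,z],-1)
    T=np.asarray(c['world_from_camera']); W=P@T[:3,:3].T+T[:3,3]; W[z==0]=np.nan; return W
E
python3 - <<'E'
from h import *
for n in('scene','top'):
    c=look(n,n+'0'); print(n,c['fx'],np.round(c['world_from_camera'],3).tolist())
s=r.state(); print(s['time_s'],s['position'],np.round(s['orientation'],3).tolist(),s['width'])
E
```

```text
scene 379.7503233020628 [[0.897, 0.378, -0.231, 0.74], [0.443, -0.753, 0.487, -0.528], [0.011, -0.539, -0.842, 1.057], [0.0, 0.0, 0.0, 1.0]]
top 423.3216308364809 [[0.007, -0.993, 0.12, 0.339], [-1.0, -0.01, -0.018, 0.002], [0.019, -0.12, -0.993, 1.338], [0.0, 0.0, 0.0, 1.0]]
0.1 [0.15677148 0.63017008 0.22581518] [[-0.97, 0.241, -0.0], [0.241, 0.97, -0.002], [0.0, -0.002, -1.0]] 0.09195144835554753
```

View pics/scene0.png

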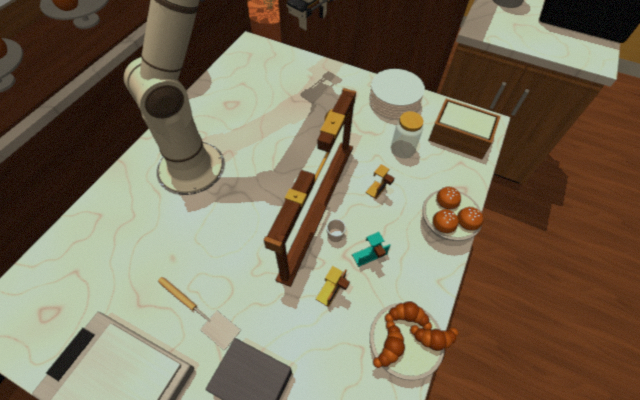

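View pics/top0.png

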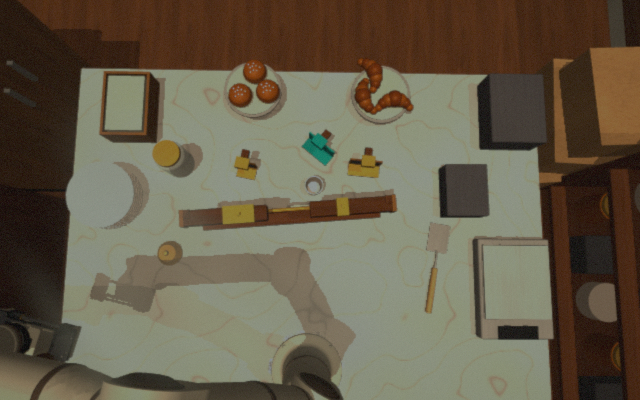

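Candidates: the yellow holders in the top view at (365,163), which looks about 33 px wide, and at (247,164), about 22 px wide. The turquoise look-alike at (320,147) is excluded. The clip at (240,213) is wide and the one at (343,206) is narrow. I'll measure these and check with a crop.

```bash
cat > m.py <<'E'
from h import *
c=dict(np.load('top0.npz')); W=cloud(c); hsv=cv2.cvtColor(c['pixels'],cv2.COLOR_RGB2HSV)
def win(u0,u1,v0,v1):
    m=np.zeros((400,640),bool); m[v0:v1,u0:u1]=1; return m
for nm,w in (('R',win(340,392,140,185)),('L',win(228,268,142,188))):
    z=W[...,2]; m=w&(z>.003)
    for lo,hi in((.08,.2),(.04,.08)):
        P=W[m&(z>lo)&(z<hi)]
        if len(P)>4:
            b=cv2.minAreaRect((P[:,:2]*1000).astype(np.float32)); print(nm,lo,len(P),P.mean(0).round(4),'zmax',P[:,2].max().round(4),[np.round(x,1) for x in b])
z=W[...,2]
m=win(175,400,185,235)&(z>.25)&(z<.275); P=W[m]; print('canopy',len(P),[np.round(x,2) for x in cv2.minAreaRect((P[:,:2]*1000).astype(np.float32))],np.percentile(P[:,2],[5,50,95]).round(4))
for nm,w in(('cL',win(205,270,195,232)),('cR',win(325,365,190,225))):
    m=w&(hsv[...,0]>18)&(hsv[...,0]<35)&(hsv[...,1]>120)&(hsv[...,2]>110)&(z>.25); P=W[m]
    print(nm,len(P),[np.round(x,1) for x in cv2.minAreaRect((P[:,:2]*1000).astype(np.float32))],P.mean(0).round(4))
m=win(270,308,195,225)&(z>.19)&(z<.215); P=W[m]; print('rail',len(P),P.mean(0).round(4))
a=c['pixels'][125:235,170:410]; s=dict(np.load('scene0.npz'))['pixels'][155:315,310:410]
a=cv2.resize(a,None,fx=3,fy=3,interpolation=cv2.INTER_CUBIC)
cv2.imwrite('pics/crop.png',a[...,::-1])
E
python3 m.py
```

```text
R 0.08 228 [ 0.63   -0.1761  0.1095] zmax 0.1215 [array([ 636.7, -177.6]), array([40.7, 61.5]), np.float64(83.8)]
R 0.04 64 [ 0.6353 -0.1692  0.0558] zmax 0.067 [array([ 635.3, -176.4]), array([99. ,  6.4]), np.float64(84.7)]
L 0.08 234 [0.6205 0.1957 0.1097] zmax 0.1205 [array([626.1, 194.9]), array([40.5, 60.7]), np.float64(78.2)]
L 0.04 21 [0.6209 0.1757 0.0568] zmax 0.0655 [array([621.7, 175.6]), array([19.7,  5.8]), np.float64(81.7)]
canopy 2886 [array([456.63,  52.12]), array([ 46.37, 557.16]), np.float64(4.75)] [0.2556 0.2601 0.2646]
cL 560 [array([446.5, 180.5]), array([45.3, 80.6]), np.float64(5.0)] [0.4464 0.1804 0.2626]
cR 204 [array([468.5, -86.7]), array([45.8, 29.6]), np.float64(4.4)] [ 0.4683 -0.0865  0.2624]
rail 138 [0.4662 0.0542 0.203 ]
```

View pics/crop.png

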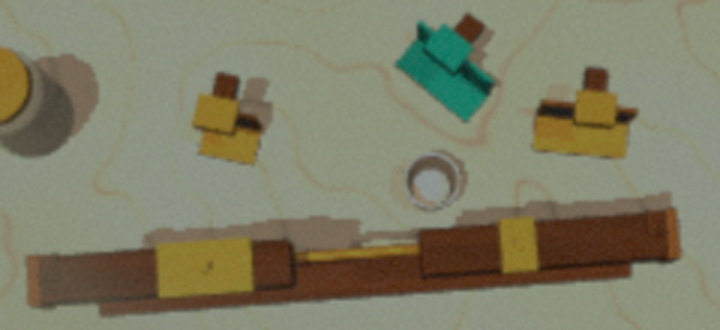

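The crop shows the right yellow holder at (585,125) is the wide one: its panel measures 99 mm, and its tab is on the far side at (596,78). The left one at (228,125) is the narrow one, and the turquoise one at (445,70) is the look-alike. The wide clip is at (205,267). I'll move now.

```bash
cat >> h.py <<'E'
from scipy.spatial.transform import Rotation as Ro
def tool(yaw,lean):  # deg
    y,l=np.radians([yaw,lean]); R0=np.array([[-np.cos(l),0,-np.sin(l)],[0,1,0],[np.sin(l),0,-np.cos(l)]])
    return Ro.from_euler('z',y).as_matrix()@R0
def go(*wps, s=None):  # waypoints (TCP pos, R): print row numbers
    s=s or r.state(); R=np.array(s['orientation']); p=np.array(s['position'])
    for q,Q in wps:
        print(np.round(R.T@(np.array(q)-p)/.5,3).tolist(), np.round(Ro.from_matrix(R.T@Q).as_rotvec()/np.pi,4).tolist())
def st():
    s=r.state(); R=np.array(s['orientation']); print('t',s['time_s'],'p',np.round(s['position'],4),'grasp',np.round(np.array(s['position'])-.019*R[:,2],4),'z',R[:,2].round(3),'y',R[:,1].round(3),'F',np.round(s['force'],1),'w',round(s['width'],4),'ff',s['finger_force'],'q',np.round(s['qpos'],2)); return s
E
python3 - <<'E'
from h import *
R=np.array(r.state()['orientation'])
go(([.157,.63,.38],R),([.38,.36,.42],tool(-5,0)))
E
```

```text
[-0.001, -0.001, -0.308] [0.0, 0.0, 0.0]
[-0.564, -0.417, -0.388] [-0.0005, -0.0001, -0.0498]
```

drive_tool([
  [[0,0,-0.2,0,0,0,-1],[0,0,-0.31,0,0,0,-1],[-0.56,-0.42,-0.39,0,0,-0.05,-1],[-0.56,-0.42,-0.39,0,0,-0.05,-1],[-0.56,-0.42,-0.39,0,0,-0.05,-1],[-0.56,-0.42,-0.39,0,0,-0.05,-1],[-0.56,-0.42,-0.39,0,0,-0.05,-1],[-0.56,-0.42,-0.39,0,0,-0.05,-1],[-0.56,-0.42,-0.39,0,0,-0.05,-1],[-0.56,-0.42,-0.39,0,0,-0.05,-1]],
], force=30)

```text
time_s: 0.93
position: [0.3581, 0.3826, 0.4118]
orientation: [[-0.996, 0.087, -0.0], [0.087, 0.996, -0.0], [0.0, -0.0, -1.0]]
force: [1.0, 0.2, 0.2]
width: 0.0916
finger_force: 0.0
```

```bash
python3 - <<'E'
from h import *
st()
go(([.56,.0,.42],tool(-5.6,30)))
E
```

```text
t 0.9333 p [0.3581 0.3826 0.4118] grasp [0.3582 0.3826 0.4308] z [-0. -0. -1.] y [ 0.087  0.996 -0.   ] F [1.  0.2 0.2] w 0.0916 ff 0.0 q [-0.56  0.13 -0.34  1.6   0.04  1.42  0.57]
[-0.468, -0.727, -0.016] [-0.001, 0.1666, 0.0034]
```

drive_tool([
  [[-0.47,-0.73,-0.02,0,0.167,0,-1],[-0.47,-0.73,-0.02,0,0.167,0,-1],[-0.47,-0.73,-0.02,0,0.167,0,-1],[-0.47,-0.73,-0.02,0,0.167,0,-1],[-0.47,-0.73,-0.02,0,0.167,0,-1],[-0.47,-0.73,-0.02,0,0.167,0,-1],[-0.47,-0.73,-0.02,0,0.167,0,-1],[-0.47,-0.73,-0.02,0,0.167,0,-1],[-0.47,-0.73,-0.02,0,0.167,0,-1],[-0.47,-0.73,-0.02,0,0.167,0,-1]],
])

```text
time_s: 1.77
position: [0.5523, 0.0142, 0.4205]
orientation: [[-0.862, 0.087, -0.5], [0.075, 0.996, 0.043], [0.502, -0.0, -0.865]]
force: [1.3, 0.6, -0.3]
width: 0.0919
finger_force: 0.0
```

```bash
python3 - <<'E'
from h import *
st()
R=tool(-5.6,30); g=np.array([.6535,-.1787,.092])+.019*R[:,2]
print(g); go((g-.15*R[:,2],R))
E
```

```text
t 1.7667 p [0.5523 0.0142 0.4205] grasp [0.5618 0.0133 0.437 ] z [-0.5    0.043 -0.865] y [ 0.087  0.996 -0.   ] F [ 1.3  0.6 -0.3] w 0.0919 ff 0.0 q [ 0.01  0.55 -0.08  1.11 -0.04  2.    1.41]
[ 0.64404534 -0.17777296  0.07554552]
[-0.533, -0.368, 0.188] [-0.0018, -0.0006, 0.003]
```

drive_tool([
  [[-0.53,-0.37,0.19,-0.002,0,0.003,-1],[-0.53,-0.37,0.19,-0.002,0,0.003,-1],[-0.53,-0.37,0.19,-0.002,0,0.003,-1],[-0.53,-0.37,0.19,-0.002,0,0.003,-1],[-0.53,-0.37,0.19,-0.002,0,0.003,-1],[-0.53,-0.37,0.19,-0.002,0,0.003,-1],[-0.53,-0.37,0.19,-0.002,0,0.003,-1],[-0.53,-0.37,0.19,-0.002,0,0.003,-1],[-0.53,-0.37,0.19,-0.002,0,0.003,-1],[-0.53,-0.37,0.19,-0.002,0,0.003,-1]],
])

```text
time_s: 2.6
position: [0.7141, -0.1857, 0.1963]
orientation: [[-0.854, 0.101, -0.51], [0.086, 0.995, 0.053], [0.512, 0.001, -0.859]]
force: [0.0, 0.1, -1.0]
width: 0.0921
finger_force: 0.0
```

```bash
python3 - <<'E'
from h import *
st()
R=tool(-5.6,30); g=np.array([.6535,-.1787,.092])+.019*R[:,2]
go((g-.05*R[:,2],R),(g,R))
look('scene','s1')
E
```

```text
t 2.6 p [ 0.7141 -0.1857  0.1963] grasp [ 0.7238 -0.1867  0.2127] z [-0.51   0.053 -0.859] y [0.101 0.995 0.001] F [ 0.   0.1 -1. ] w 0.0921 ff 0.0 q [ 0.2   1.12 -0.    0.58  0.05  1.98  1.67]
[-0.001, 0.002, 0.18] [0.0008, -0.0046, -0.0007]
[-0.003, 0.001, 0.28] [0.0008, -0.0046, -0.0007]
```

View pics/s1.png

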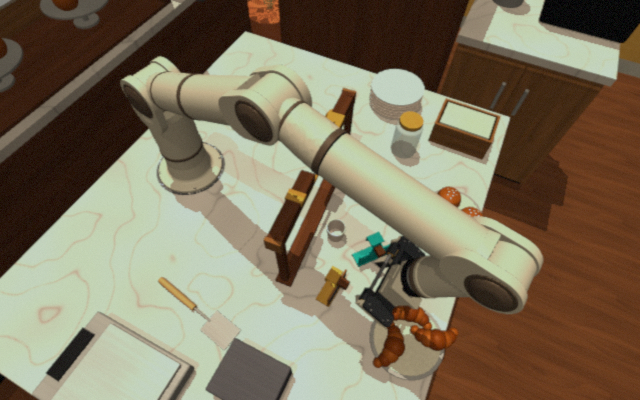

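The view shows the gripper above and behind the holder at (335,285), with clear space around it. The turquoise one at (370,248) is close, so I'll check its extents.

```bash
python3 - <<'E'
from h import *
c=dict(np.load('top0.npz')); W=cloud(c)[125:172,295:345].reshape(-1,3)
for lo,hi in((.03,.07),(.07,.2)):
    P=W[(W[:,2]>lo)&(W[:,2]<hi)]; print(lo,P.min(0).round(3),P.max(0).round(3))
    i=P[:,1].argmin(); print(P[i].round(3))
E
```

```text
0.03 [ 0.659 -0.079  0.03 ] [0.724 0.    0.067]
[ 0.663 -0.079  0.038]
0.07 [ 0.657 -0.063  0.083] [ 0.721 -0.006  0.12 ]
[ 0.706 -0.063  0.088]
```

drive_tool([
  [[0,0,0.06,0,-0.005,0,-0.1],[0,0,0.12,0,-0.005,0,-0.1],[0,0,0.18,0,-0.005,0,-0.1],[0,0,0.18,0,-0.005,0,-0.1],[0,0,0.18,0,-0.005,0,-0.1]],
])

```text
time_s: 3.07
position: [0.672, -0.1779, 0.1317]
orientation: [[-0.87, 0.096, -0.483], [0.084, 0.995, 0.048], [0.486, 0.001, -0.874]]
force: [0.8, 0.2, 0.2]
width: 0.0632
finger_force: 0.0
```

```bash
python3 - <<'E'
from h import *
st()
R=tool(-5.6,30); g=np.array([.6535,-.1787,.092])+.019*R[:,2]
go((g,R))
c=look('top','t1'); s=look('scene','s2')
a=c['pixels'][100:220,280:420]; a=cv2.resize(a,None,fx=3,fy=3,interpolation=cv2.INTER_CUBIC)
b=s['pixels'][200:340,290:430]; b=cv2.resize(b,None,fx=3,fy=3,interpolation=cv2.INTER_CUBIC)
o=np.zeros((420,840,3),np.uint8);o[:360,:420]=a;o[:,420:]=b
cv2.imwrite('pics/c2.png',cv2.resize(o,(800,400))[...,::-1])
E
```

```text
t 3.0667 p [ 0.672  -0.1779  0.1317] grasp [ 0.6812 -0.1789  0.1484] z [-0.483  0.048 -0.874] y [0.096 0.995 0.001] F [0.8 0.2 0.2] w 0.0632 ff 0.0 q [ 0.2   1.01 -0.01  0.92  0.06  1.72  1.66]
[-0.006, -0.005, 0.125] [0.0002, 0.0052, 0.0006]
```

View pics/c2.png

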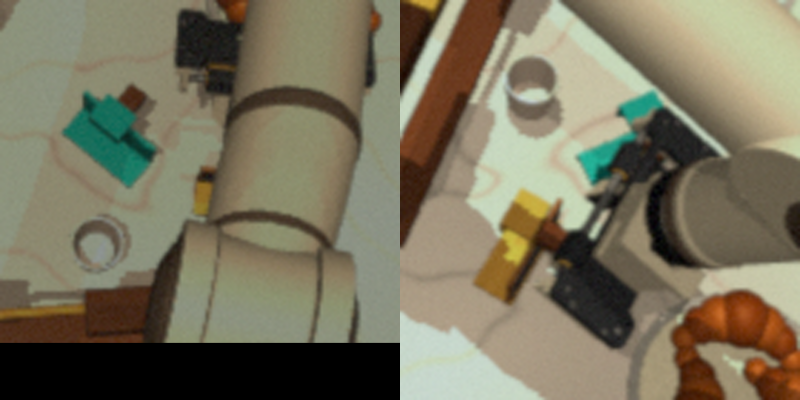

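The fingers line up with the brown tab at (548,232), and the body is clear of the turquoise holder. Next I descend and close.

drive_tool([
  [[0,-0.005,0.04,0,0.005,0,-0.1],[-0.006,-0.005,0.08,0,0.005,0,-0.1],[-0.006,-0.005,0.11,0,0.005,0,-0.1],[-0.006,-0.005,0.125,0,0.005,0,-0.1],[-0.006,-0.005,0.125,0,0.005,0,-0.1],[-0.006,-0.005,0.125,0,0.005,0,0.2],[-0.006,-0.005,0.125,0,0.005,0,0.5],[-0.006,-0.005,0.125,0,0.005,0,1],[-0.006,-0.005,0.125,0,0.005,0,1],[-0.006,-0.005,0.125,0,0.005,0,1]],
])

```text
time_s: 4.0
position: [0.6446, -0.1793, 0.0727]
orientation: [[-0.862, 0.098, -0.497], [0.084, 0.995, 0.049], [0.5, 0.001, -0.866]]
force: [1.0, 0.4, 2.4]
width: 0.0216
finger_force: 18.0
```

drive_tool([
  [[0,0,0,0,0,0,1],[0,0,0,0,0,0,1],[0,0,0,0,0,0,1]],
])

```text
time_s: 4.25
position: [0.6446, -0.1792, 0.0727]
orientation: [[-0.862, 0.098, -0.497], [0.084, 0.995, 0.049], [0.5, 0.001, -0.866]]
force: [1.4, -0.7, 3.1]
width: 0.0219
finger_force: 30.0
```

```bash
python3 - <<'E'
from h import *
s=st(); R=np.array(s['orientation'])
go((np.array(s['position'])+[0,0,.25],R))
c=look('scene','s3')
b=c['pixels'][200:340,290:430]; cv2.imwrite('pics/c3.png',cv2.resize(b,None,fx=4,fy=4,interpolation=cv2.INTER_CUBIC)[...,::-1])
E
```

```text
t 4.25 p [ 0.6446 -0.1792  0.0727] grasp [ 0.6541 -0.1802  0.0891] z [-0.497  0.049 -0.866] y [0.098 0.995 0.001] F [ 1.4 -0.7  3.1] w 0.0219 ff 29.989372417330742 q [ 0.21  1.03 -0.02  1.03  0.06  1.6   1.66]
[0.25, 0.0, -0.433] [0.0, 0.0, 0.0]
```

View pics/c3.png

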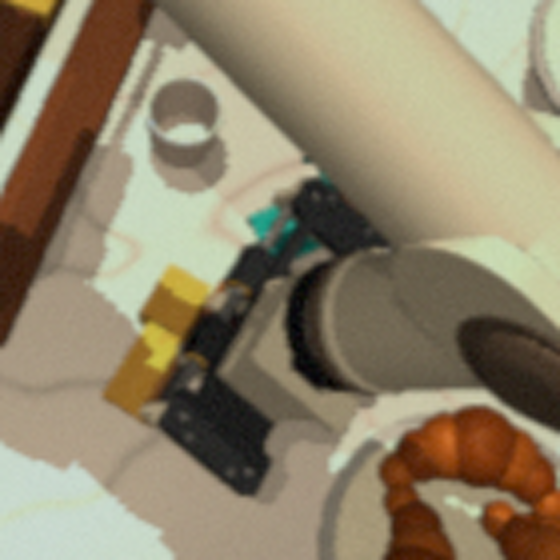

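Gripped: opening 21.9 mm, 30 N, with the tab between the pads. Next I lift and carry it to in front of the gap.

```bash
cat >> h.py <<'E'
RAIL=4.75; MID=np.array([.4666,.0529,.2])
RR=Ro.from_euler('z',RAIL,degrees=True).as_matrix()
OFF=np.array([-.0321,0,.0159]) # hook - grasp, holder frame (upright)
def tcp_for(h,yaw=RAIL,lean=30):   # h: hook in rail frame relative to MID
    H=MID+RR@np.array(h); Q=tool(yaw,lean)
    g=H-Ro.from_euler('z',yaw,degrees=True).as_matrix()@OFF
    return g+.019*Q[:,2],Q
def hook():
    s=r.state(); R=np.array(s['orientation']); yaw=np.arctan2(-R[0,1],R[1,1]); lean=np.arctan2(-(R[:2,2]@[np.cos(yaw),np.sin(yaw)]),-R[2,2])
    g=np.array(s['position'])-.019*R[:,2]; O=np.array([OFF[0],0,OFF[2]]); a=lean-np.radians(30)
    O=Ro.from_euler('y',a).apply(O); H=g+Ro.from_euler('z',yaw).apply(O)
    print('hook in rail frame',(RR.T@(H-MID)).round(4),'yaw,lean',np.degrees([yaw,lean]).round(2))
E
python3 - <<'E'
from h import *
s=r.state();R=np.array(s['orientation']);p=np.array(s['position'])
hook(); go((p+[0,0,.15],R),tcp_for([.08,0,.045]),tcp_for([.08,0,.035]))
E
```

```text
hook in rail frame [ 0.136 -0.242 -0.095] yaw,lean [-5.61 29.98]
[0.15, 0.0, -0.26] [0.0, 0.0, 0.0]
[0.311, 0.464, -0.143] [0.029, 0.0001, -0.0498]
[0.301, 0.464, -0.126] [0.029, 0.0001, -0.0498]
```

drive_tool([
  [[0.02,0,-0.035,0,0,0,1],[0.06,0,-0.104,0,0,0,1],[0.1,0,-0.173,0,0,0,1],[0.15,0,-0.26,0,0,0,1],[0.15,0,-0.26,0,0,0,1],[0.15,0,-0.26,0,0,0,1]],
])

```text
time_s: 4.8
position: [0.6462, -0.1799, 0.2265]
orientation: [[-0.865, 0.098, -0.492], [0.085, 0.995, 0.048], [0.494, -0.0, -0.869]]
force: [0.3, -0.4, -1.4]
width: 0.0216
finger_force: 30.0
```

```bash
python3 - <<'E'
from h import *
st(); hook(); go(tcp_for([.08,0,.04]))
E
```

```text
t 4.8 p [ 0.6462 -0.1799  0.2265] grasp [ 0.6555 -0.1809  0.243 ] z [-0.492  0.048 -0.869] y [ 0.098  0.995 -0.   ] F [ 0.3 -0.4 -1.4] w 0.0216 ff 29.98818446416408 q [ 0.21  0.89 -0.01  0.94  0.06  1.82  1.67]
hook in rail frame [ 0.1373 -0.2428  0.0587] yaw,lean [-5.63 29.61]
[0.157, 0.465, 0.132] [0.0286, 0.0022, -0.0501]
```

drive_tool([
  [[0.04,0.12,0.033,0.007,0,-0.012,1],[0.08,0.23,0.066,0.014,0.001,-0.025,1],[0.12,0.35,0.1,0.021,0.001,-0.037,1],[0.157,0.465,0.132,0.0286,0.002,-0.05,1],[0.157,0.465,0.132,0.0286,0.002,-0.05,1],[0.157,0.465,0.132,0.0286,0.002,-0.05,1],[0.157,0.465,0.132,0.0286,0.002,-0.05,1],[0.157,0.465,0.132,0.0286,0.002,-0.05,1],[0.157,0.465,0.132,0.0286,0.002,-0.05,1]],
])

```text
time_s: 5.55
position: [0.5654, 0.0618, 0.2026]
orientation: [[-0.858, -0.084, -0.507], [-0.073, 0.996, -0.042], [0.509, 0.001, -0.861]]
force: [0.7, -0.3, -1.6]
width: 0.0221
finger_force: 30.0
```

```bash
python3 - <<'E'
from h import *
st(); hook(); go(tcp_for([.0,0,.03]))
c=look('scene','s4'); t=look('top','t4')
b=cv2.resize(c['pixels'][120:270,260:400],None,fx=2.8,fy=2.8,interpolation=cv2.INTER_CUBIC)
a=cv2.resize(t['pixels'][130:240,230:370],None,fx=2.8,fy=2.8,interpolation=cv2.INTER_CUBIC)
o=np.zeros((420,784,3),np.uint8); o[:a.shape[0],:392]=a; o[:,392:]=b; cv2.imwrite('pics/c4.png',o[...,::-1])
E
```

```text
t 5.55 p [0.5654 0.0618 0.2026] grasp [0.575  0.0626 0.219 ] z [-0.507 -0.042 -0.861] y [-0.084  0.996  0.001] F [ 0.7 -0.3 -1.6] w 0.0221 ff 29.99387601390481 q [-0.07  0.72 -0.11  1.32  0.03  1.64  1.47]
hook in rail frame [0.0769 0.0007 0.0352] yaw,lean [ 4.84 30.59]
[0.127, -0.001, 0.086] [0.0001, -0.0033, 0.0006]
```

View pics/c4.png

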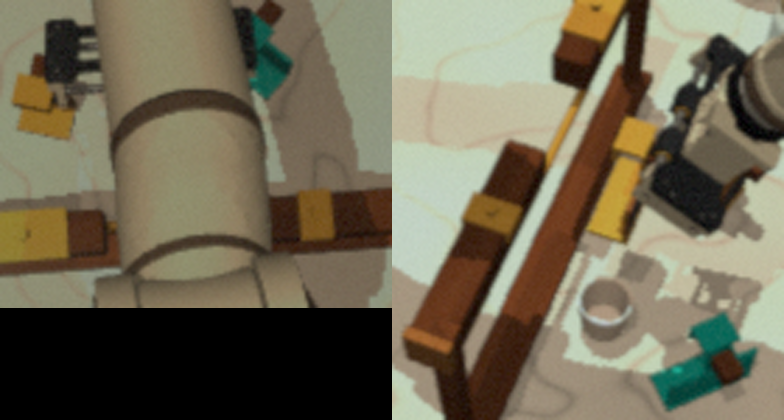

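The holder (hook top at crop (635,135)) is upright in front of the gap. I'll check the hook position from depth.

```bash
python3 - <<'E'
from h import *
c=dict(np.load('s4.npz')); W=(cloud(c)-MID)@RR; hsv=cv2.cvtColor(c['pixels'],cv2.COLOR_RGB2HSV)
m=np.zeros((400,640),bool); m[155:185,335:360]=1
m&=(hsv[...,0]>15)&(hsv[...,0]<35)&(hsv[...,1]>120)
P=W[m&(W[...,2]>.037)]
print(len(P),P.mean(0).round(4),np.median(P,0).round(4),P.min(0).round(4),P.max(0).round(4),cv2.minAreaRect((P[:,:2]*1000).astype(np.float32)))
# rail in scene view
v=np.zeros((400,640),bool); v[140:200,300:345]=1
Q=W[v&(hsv[...,0]>15)&(hsv[...,0]<35)&(hsv[...,1]>120)&(abs(W[...,2])<.012)&(abs(W[...,1])<.05)]; print('rail',len(Q),np.median(Q,0).round(4),np.percentile(Q,[5,95],axis=0).round(4))
E
```

```text
177 [ 0.081  -0.005   0.0494] [ 0.0793 -0.0036  0.0456] [ 0.0614 -0.0425  0.0379] [0.1237 0.0216 0.0935] ((84.68822479248047, -15.551555633544922), (43.86573791503906, 83.65801239013672), 28.71885108947754)
rail 75 [0.0019 0.0034 0.0045] [[-0.0018 -0.0389 -0.0089]
 [ 0.0888  0.0457  0.0073]]
```

drive_tool([
  [[0.025,0,0.017,0,-0.001,0,1],[0.05,0,0.034,0,-0.002,0,1],[0.076,0,0.051,0,-0.003,0,1],[0.1,0,0.068,0,-0.003,0,1],[0.127,0,0.086,0,-0.003,0,1],[0.127,0,0.086,0,-0.003,0,1],[0.127,0,0.086,0,-0.003,0,1],[0.127,0,0.086,0,-0.003,0,1]],
])

```text
time_s: 6.32
position: [0.4913, 0.0545, 0.1995]
orientation: [[-0.865, -0.081, -0.495], [-0.071, 0.997, -0.039], [0.497, 0.002, -0.868]]
force: [0.9, 0.1, -1.3]
width: 0.0217
finger_force: 30.0
```

```bash
python3 - <<'E'
from h import *
st(); hook(); go(tcp_for([.0,0,.01]),tcp_for([0,0,.0]))
E
```

```text
t 6.3167 p [0.4913 0.0545 0.1995] grasp [0.5007 0.0552 0.216 ] z [-0.495 -0.039 -0.868] y [-0.081  0.997  0.002] F [ 0.9  0.1 -1.3] w 0.0217 ff 29.994138618931174 q [-0.05  0.59 -0.13  1.55  0.02  1.52  1.47]
hook in rail frame [ 0.002  -0.0005  0.0318] yaw,lean [ 4.63 29.8 ]
[-0.018, 0.001, 0.04] [0.0008, 0.0011, -0.0003]
[-0.028, 0.001, 0.057] [0.0008, 0.0011, -0.0003]
```

drive_tool([
  [[-0.009,0,0.02,0,0,0,1],[-0.018,0,0.04,0,0.001,0,1],[-0.023,0,0.049,0,0.001,0,1],[-0.026,0,0.054,0,0.001,0,1],[-0.026,0,0.054,0,0.001,0,1],[-0.026,0,0.054,0,0.001,0,1]],
])

```text
time_s: 6.82
position: [0.488, 0.0556, 0.1693]
orientation: [[-0.862, -0.083, -0.5], [-0.073, 0.997, -0.04], [0.501, 0.002, -0.865]]
force: [-0.3, -0.2, -0.7]
width: 0.022
finger_force: 30.0
```

```bash
python3 - <<'E'
from h import *
st(); hook(); go(tcp_for([.0,0,.0]))
c=look('scene','s5')
b=cv2.resize(c['pixels'][120:270,260:400],None,fx=4,fy=4,interpolation=cv2.INTER_CUBIC); cv2.imwrite('pics/c5.png',b[...,::-1])
E
```

```text
t 6.8167 p [0.488  0.0556 0.1693] grasp [0.4975 0.0564 0.1857] z [-0.5   -0.04  -0.865] y [-0.083  0.997  0.002] F [-0.3 -0.2 -0.7] w 0.022 ff 29.99414350837469 q [-0.06  0.62 -0.13  1.58  0.02  1.47  1.47]
hook in rail frame [-0.001   0.0009  0.0017] yaw,lean [ 4.77 30.09]
[-0.004, -0.002, 0.002] [0.0006, -0.0005, 0.0004]
```

View pics/c5.png

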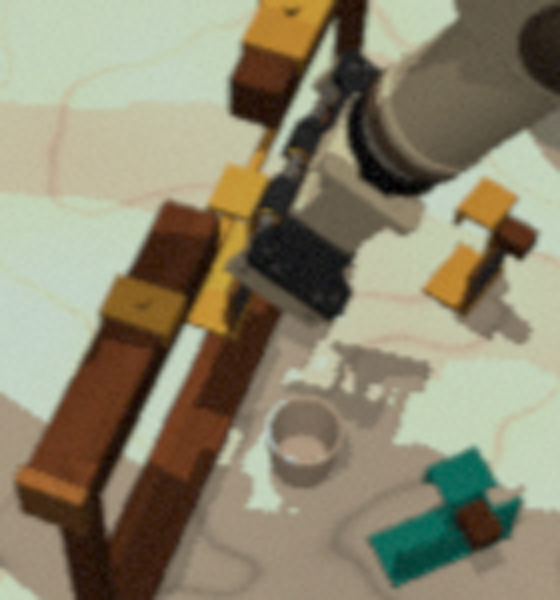

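The hook sits over the rail in the gap at crop (240,190). Now I slide it toward the wide clip.

```bash
python3 - <<'E'
from h import *
go(tcp_for([.0,.06,.0015]),tcp_for([0,.1288,.0015]))
E
```

```text
[-0.002, 0.118, 0.0] [0.0006, -0.0003, 0.0004]
[-0.002, 0.256, 0.0] [0.0006, -0.0003, 0.0004]
```

drive_tool([
  [[-0.002,0.02,0,0,0,0,1],[-0.002,0.045,0,0,0,0,1],[-0.002,0.07,0,0,0,0,1],[-0.002,0.095,0,0,0,0,1],[-0.002,0.12,0,0,0,0,1],[-0.002,0.12,0,0,0,0,1]],
])

```text
time_s: 7.37
position: [0.4831, 0.1203, 0.1695]
orientation: [[-0.862, -0.088, -0.499], [-0.079, 0.996, -0.039], [0.501, 0.006, -0.866]]
force: [0.2, 0.7, -1.2]
width: 0.0216
finger_force: 30.0
```

```bash
python3 - <<'E'
from h import *
st(); hook(); go(tcp_for([0,.1288,.0015]))
E
```

```text
t 7.3667 p [0.4831 0.1203 0.1695] grasp [0.4925 0.121  0.186 ] z [-0.499 -0.039 -0.866] y [-0.088  0.996  0.006] F [ 0.2  0.7 -1.2] w 0.0216 ff 29.99469048343599 q [-0.13  0.63 -0.16  1.56 -0.01  1.47  1.38]
hook in rail frame [-0.0006  0.0656  0.0019] yaw,lean [ 5.05 30.05]
[-0.002, 0.126, 0.0] [0.0007, -0.0003, 0.0023]
```

drive_tool([
  [[0,0.02,0,0,0,0.001,1],[-0.002,0.045,0,0,0,0.002,1],[-0.002,0.07,0,0,0,0.002,1],[-0.002,0.095,0,0,0,0.002,1],[-0.002,0.115,0,0,0,0.002,1],[-0.002,0.126,0,0,0,0.002,1],[-0.002,0.126,0,0,0,0.002,1],[-0.002,0.126,0,0,0,0.002,1],[-0.002,0.126,0,0,0,0.002,1]],
])

```text
time_s: 8.12
position: [0.4797, 0.1774, 0.1689]
orientation: [[-0.863, -0.077, -0.499], [-0.065, 0.997, -0.04], [0.501, -0.002, -0.866]]
force: [0.2, -0.8, -1.4]
width: 0.0217
finger_force: 30.0
```

```bash
python3 - <<'E'
from h import *
st(); hook(); go(tcp_for([0,.1288,.0]))
c=look('scene','s6'); W=(cloud(c)-MID)@RR; hsv=cv2.cvtColor(c['pixels'],cv2.COLOR_RGB2HSV)
Y=(hsv[...,0]>15)&(hsv[...,0]<35)&(hsv[...,1]>120)&(abs(W[...,0])<.05)
P=W[Y&(W[...,2]>-.11)&(W[...,2]<-.035)&(W[...,1]>.05)&(W[...,1]<.25)]; print('panel',len(P),np.percentile(P,[1,50,99],axis=0).round(4))
P=W[Y&(W[...,2]>.055)&(W[...,1]>0)]; print('clip',len(P),np.percentile(P,[1,50,99],axis=0).round(4))
b=cv2.resize(c['pixels'][80:230,280:420],None,fx=4,fy=4,interpolation=cv2.INTER_CUBIC); cv2.imwrite('pics/c6.png',b[...,::-1])
E
```

```text
t 8.1167 p [0.4797 0.1774 0.1689] grasp [0.4892 0.1781 0.1853] z [-0.499 -0.04  -0.866] y [-0.077  0.997 -0.002] F [ 0.2 -0.8 -1.4] w 0.0217 ff 29.99400917440653 q [-0.2   0.65 -0.17  1.53 -0.04  1.47  1.29]
hook in rail frame [0.0008 0.1231 0.0012] yaw,lean [ 4.4  30.05]
[0.0, 0.012, 0.003] [0.0004, -0.0003, -0.002]
panel 194 [[-0.0204  0.0716 -0.1023]
 [-0.0074  0.1    -0.0972]
 [ 0.0191  0.1689 -0.0407]]
clip 380 [[-0.0334  0.0808  0.056 ]
 [-0.0074  0.1245  0.0634]
 [ 0.0429  0.1697  0.0714]]
```

View pics/c6.png

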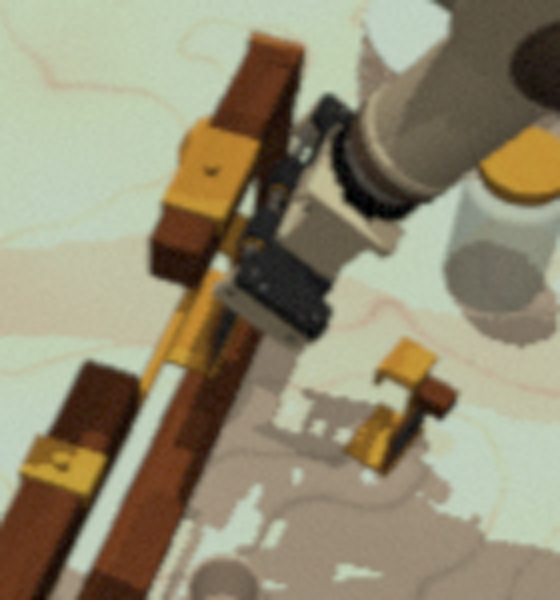

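It now sits under the wide clip, about 4 mm short of its middle. I'll shift it that far, seat it and release.

drive_tool([
  [[0,0.004,0.001,0,0,0,1],[0,0.009,0.002,0,0,-0.001,1],[0,0.009,0.002,0,0,-0.001,1],[0,0.009,0.002,0,0,-0.001,1],[0,0.009,0.002,0,0,-0.001,1],[0,0.009,0.002,0,0,-0.001,1]],
])

```text
time_s: 8.67
position: [0.4787, 0.1826, 0.1681]
orientation: [[-0.863, -0.08, -0.499], [-0.07, 0.997, -0.04], [0.501, 0.001, -0.866]]
force: [-1.0, -0.6, -1.6]
width: 0.0215
finger_force: 30.0
```

drive_tool([
  [[0,0,0,0,0,0,0.4],[0,0,0,0,0,0,0.2],[0,0,0,0,0,0,0],[0,0,0,0,0,0,0],[0,0,0,0,0,0,0],[0,0,0,0,0,0,0]],
])

```text
time_s: 9.17
position: [0.4787, 0.1827, 0.1682]
orientation: [[-0.863, -0.08, -0.499], [-0.07, 0.997, -0.04], [0.501, 0.001, -0.866]]
force: [0.4, -0.3, -0.1]
width: 0.0458
finger_force: 0.0
```

```bash
python3 - <<'E'
from h import *
st(); hook()
E
```

```text
t 9.1667 p [0.4787 0.1827 0.1682] grasp [0.4882 0.1835 0.1846] z [-0.499 -0.04  -0.866] y [-0.08   0.997  0.001] F [ 0.4 -0.3 -0.1] w 0.0458 ff 0.0 q [-0.21  0.65 -0.18  1.53 -0.04  1.47  1.29]
hook in rail frame [0.0003 0.1284 0.0005] yaw,lean [ 4.6  30.04]
```

drive_tool([
  [[0,0,-0.03,0,0,0,0],[0,0,-0.07,0,0,0,0],[0,0,-0.12,0,0,0,0],[0,0,-0.18,0,0,0,0],[0,0,-0.24,0,0,0,0],[0,0,-0.32,0,0,0,0],[0,0,-0.32,0,0,0,0],[0,0,-0.32,0,0,0,0],[0,0,-0.32,0,0,0,0],[0,0,-0.32,0,0,0,0]],
])

```text
time_s: 10.0
position: [0.5575, 0.1889, 0.3053]
orientation: [[-0.861, -0.08, -0.502], [-0.07, 0.997, -0.04], [0.503, 0.0, -0.864]]
force: [-0.1, 0.2, -0.8]
width: 0.0453
finger_force: 0.0
```

```bash
python3 - <<'E'
from h import *
st()
c=look('scene','s7'); W=(cloud(c)-MID)@RR; hsv=cv2.cvtColor(c['pixels'],cv2.COLOR_RGB2HSV)
Y=(hsv[...,0]>15)&(hsv[...,0]<35)&(hsv[...,1]>120)&(abs(W[...,0])<.05)
P=W[Y&(W[...,2]>-.11)&(W[...,2]<-.035)&(W[...,1]>.05)&(W[...,1]<.25)]; print('panel',len(P),np.percentile(P,[1,50,99],axis=0).round(4))
P=W[Y&(W[...,2]>.055)&(W[...,1]>0)]; print('clip',np.percentile(P,[1,99],axis=0).round(4))
b=cv2.resize(c['pixels'][80:230,280:420],None,fx=4,fy=4,interpolation=cv2.INTER_CUBIC); cv2.imwrite('pics/c7.png',b[...,::-1])
E
```

```text
t 10.0 p [0.5575 0.1889 0.3053] grasp [0.567  0.1896 0.3217] z [-0.502 -0.04  -0.864] y [-0.08   0.997  0.   ] F [-0.1  0.2 -0.8] w 0.0453 ff 0.0 q [-0.21  0.67 -0.16  1.17 -0.04  1.82  1.29]
panel 220 [[-0.0206  0.0767 -0.1033]
 [-0.0065  0.1122 -0.0977]
 [ 0.0164  0.1748 -0.0382]]
clip [[-0.0328  0.0073  0.0577]
 [ 0.0123  0.1721  0.4737]]
```

View pics/c7.png

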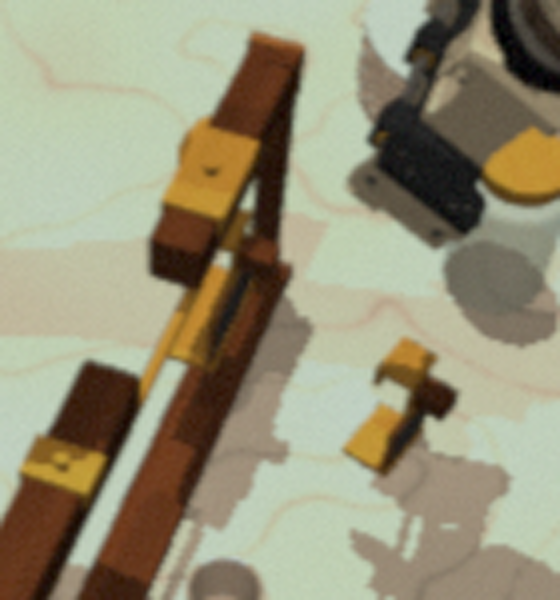

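It hangs upright under the clip: middle at 0.127 m, clip middle at 0.125–0.129 m, gripper clear. I'll let it settle briefly, then hand in.

drive_tool([
  [[0,0,0,0,0,0,0],[0,0,0,0,0,0,0],[0,0,0,0,0,0,0],[0,0,0,0,0,0,0],[0,0,0,0,0,0,0],[0,0,0,0,0,0,0],[0,0,0,0,0,0,0],[0,0,0,0,0,0,0],[0,0,0,0,0,0,0],[0,0,0,0,0,0,0]],
])

```text
time_s: 10.88
position: [0.5586, 0.189, 0.3066]
orientation: [[-0.863, -0.08, -0.499], [-0.07, 0.997, -0.04], [0.501, 0.001, -0.866]]
force: [0.7, -0.5, -0.3]
width: 0.0457
finger_force: 0.0
```

```bash
python3 - <<'E'
from h import *
c=look('scene','s8'); W=(cloud(c)-MID)@RR; hsv=cv2.cvtColor(c['pixels'],cv2.COLOR_RGB2HSV)
Y=(hsv[...,0]>15)&(hsv[...,0]<35)&(hsv[...,1]>120)&(abs(W[...,0])<.05)
P=W[Y&(W[...,2]>-.11)&(W[...,2]<-.035)&(W[...,1]>.05)&(W[...,1]<.25)]; print(np.percentile(P,[1,50,99],axis=0).round(4))
print(r.hand_in())
E
```

```text
[[-0.0206  0.0767 -0.103 ]
 [-0.0058  0.1113 -0.0976]
 [ 0.0166  0.1754 -0.0371]]
the job is handed in; nothing more can be done
None
```

The wider holder hangs still and upright on the rail with its tab away from the robot, its middle within about 2 mm of the wide clip's middle by camera, and I handed the job in at about 11 s (no verdict was returned).

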